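# Try the lid of the UV exposure unit and hold it open

## Task

The run is over and the lid of the UV exposure unit must be held up while the technician takes out the stone tiles. Its catch does not always snap in, so before touching the red release slide give the black handle a gentle but definite tug upwards: if the lid comes, simply go on lifting it; if it is caught, push the red slide fully across to the left, as seen from the unit's front, and then lift the lid by its handle. Finish still holding the lid by its handle, open at least 45 degrees and steady, because it has no stay and falls shut; leave the dropper bottles and the loose tile where they stand.

Things in the scene. Friction and masses are not known exactly. Their poses are not given: they have to be found in the camera images.
- unit: the UV exposure unit, fixed: white box 320 mm deep (x), 360 wide (y); dark control deck in front (top at 110 mm), lid behind it. Origin at the centre of its underside; x points to its rear (hinge side), y to the left seen from its front, z up
- lid_hinge (a point): point on the lid's hinge axis, at mid-width; the axis runs along the unit's y, 150 mm behind the unit's origin and 112 mm up
- lid (a joint): lid angle in rad, 0 shut, grows as the front edge rises, stop at 1.25. Caught, it gives about 0.02 (4 mm at the handle), then stops hard; a pull of 12 to 15 N at the handle is a definite tug (lifting the free lid takes 4 to 6 N). No stay: it falls shut when let go
- handle: the lid's black bar handle: round bar 12 mm thick, 110 mm long along the unit's y, 36 mm above the lid's top, on two posts at its ends (88 mm clear between them). Origin at the bar's centre; its axes are the lid's. Shut, it lies 195 mm in front of the hinge axis and 60 mm above it; it swings in an arc about the hinge
- striker: small steel hook under the lid's front edge, out of sight while shut; the catch bar inside the unit bears on its foot when the lid is caught and pulled. Origin on the lid's underside, 200 mm in front of the hinge axis
- release (a joint): travel of the red release slide in m: 0 at rest, whether or not the catch is in; pushed to the unit's +y as far as its stop at 0.014 it throws the catch off. Needs about 5 N, stays where it is left; the catch then stays off. Push it with the lid down, not pulled
- release_knob (a point): centre of the slide's red thumb piece: block 24 mm (x) by 16 (y) by 16 high, standing on the deck, 110 mm in front of the unit's origin; bare deck for 45 mm on either side of it
- bottle1: dropper bottle, brown with red cap and teat, 48 mm across, 124 mm tall, loose, beside the unit; origin under its centre
- bottle2: dropper bottle, amber with red cap and teat, same size, loose; origin under its centre
- bottle3: dropper bottle, black with red cap and teat, same size, loose; origin under its centre
- specimen: loose stone tile with stain marks, 100 x 100 x 10 mm, beside the unit; origin under its centre

How it is judged:
By the outcome, as a careful person would: the job done as asked, in the order asked, and still so for the second after the job is handed in, while the arm keeps its last pose, push and grip.
It also fails if it takes over 67 s, if anything falls off the work surface, if the arm or the gripper's body presses on something with over 40 N, if the wrist force passes 120 N, or if a joint passes its speed limit or range.

## Robot

A 6-joint arm with a two-finger parallel gripper is mounted at the origin on the work surface. World frame = base frame: x ahead of the robot, y to its left, z up, the work surface at z = 0. Lengths are in m, angles in degrees, forces in N, time in s.
With the tool pointing down it reaches from about 0.425 to 0.95 m from the base axis. Payload 3.5 kg.
Tool frame: the origin (TCP) lies at the very end of the fingers, on their centre line; the grasp point (between the pads) lies env.grip_depth behind it (env.grip_depth is the distance from the TCP to the grasp point, in m); z points along the fingers, x is the direction in which the jaws open and shut, and the axes are right-handed (so a half turn about z gives the same grasp; the last joint's range is limited). The gripper opens to 85 mm and grips with 20 to 120 N. Pads are 22 mm wide; open, the fingers measure 114 mm over their backs; the gripper's body (76 mm by 85 mm) begins 54 mm behind the grasp point. The pads swing forward as they close: fully open they stand 13 mm farther back than shut.
Start: joints at [-79.756, 16.404, 90.338, -0, 73.258, -8.594], TCP at [0.218, -0.639, 0.208] pointing down, gripper open.
Joint ranges: [-158.93, 158.93], [-51.34, 127.21], [12.03, 142.37], [-87.48, 267.48], [13.55, 161.25], [-162.69, 162.69]. Speed limits (degrees/s): [159.86, 159.86, 180, 180, 180, 180].

## Interface

Orientations are given as a 3x3 rotation matrix whose columns are the frame's x, y, z axes.
In Python, from rig import env gives the robot as it stands.
- The arm moves only by the shell command python3 -m jog 'ROWS' [FORCE]. ROWS is JSON, one flat list of numbers, 7 for each row, row after row: the closure, from -1 (fully open) to 1 (shut), so that 0 is half open, then the shift along the world's x, y, z as a fraction of full scale, then the turn, a rotation vector about the world's x, y, z as a fraction of full scale. In form: [hand, x, y, z, wx, wy, wz, hand, x, y, z, wx, wy, wz, ...]. A call has 1 to 20 rows; each row is the pose to reach, as a shift and turn from the pose commanded when the call began; what a row does not reach only later rows make up. Full scale, the value 1, is 8 cm for a shift and 45 degrees for a turn. A row lasts 1/10 s, in which the tool goes at most 50 mm and 8.59 degrees, less where a joint would pass 70% of its speed; a pose out of reach is approached as far as the arm can. A call with a number of a shift or a turn outside -1 to 1 is refused whole. A call with a gripper value outside its range is refused whole. The fingers move at their own pace and stop on an object; FORCE is the grip in N (left out, the last holds). Time passes only in rows, so rows that repeat a pose let the fingers close. It gives the time, the measured TCP pose, the force and the opening at its end, in the units of the state.
- env.observe(): the state, without advancing time (a new reading comes with each control period).
- env.get_image(name): name is "side" or "top" or "wrist"; returns a dict with "image" (420x560x3 uint8, blue, green, red), "mtx" (3x3 intrinsics, pixels), "R" (3x3) and "t" (3): a world point X has camera coordinates R X + t; the wrist camera has in their place "tool_from_camera" (4x4, takes a point from camera to tool coordinates, whose origin is the TCP and whose axes are the tool frame's). Camera axes: x right, y down, z forward; pixel columns grow to the right and rows downward; lengths in m; the calibration is good to about 2 mm. A picture is of the moment at which its call begins: read the wrist's pose just before it. There is no depth.
- env.hand_in(): hands the job in, once; it reports no verdict.
The state is a dict: "clock": time; "joint_positions": joint angles; "qvel": joint speeds; "tau": joint torques, N m; "eef_pos": TCP position; "ee_rot": TCP orientation; "wrist_force": force on the tool from outside, world axes, zero at the start; "ft_torque": the same for the moment, N m; "grip_width": opening from 0.0 (shut) to 1.0 (fully open).
Only numpy, scipy, OpenCV 4.12 (cv2) and the standard library are available. Lean on these libraries where they do the work, as an engineer would, in place of code of your own. Each camera call takes 0.05 s, during which the arm holds its last target.

## Working session

There is one attempt and no reset: what is moved stays moved. The work goes in short steps, Python scripts to look and compute and a shell command to move; the robot and the scene stay as the last step left them, time stands still between calls to the robot, and variables do not carry over. Pictures are saved under pics/ and viewed, and the job is handed in when it is done.

```bash
ls; mkdir -p pics
python3 - <<'E'
from rig import env
import cv2,numpy as np
print(env.observe(), env.grip_depth)
for n in ["side","top","wrist"]:
    d=env.get_image(n); cv2.imwrite(f"pics/{n}0.png",d["image"])
    print(n,{k:np.round(v,4).tolist() for k,v in d.items() if k!="image"})
E
```

```text
pics
{'clock': 0.0, 'joint_positions': array([-7.97543766e+01,  1.64546073e+01,  9.04246553e+01, -9.38644819e-04,
        7.32581619e+01, -8.59514536e+00]), 'qvel': array([ 0.0463465 , -0.04347079, -0.07482211,  0.04503988,  0.0202597 ,
       -0.07260984]), 'tau': array([-1.56779886e-03, -4.05978906e+01, -2.92628628e+01, -1.37963343e-04,
        5.71805664e-03, -5.49730181e-07]), 'eef_pos': array([ 0.21786857, -0.63810545,  0.20631621]), 'ee_rot': array([[ 3.22943161e-01, -9.46418258e-01, -4.42056804e-04],
       [-9.46415384e-01, -3.22943281e-01,  2.35747279e-03],
       [-2.37391457e-03, -3.42960355e-04, -9.99997123e-01]]), 'wrist_force': array([0.17113414, 0.07946011, 0.7857374 ]), 'ft_torque': array([ 0.00601814, -0.01846113,  0.00667049]), 'grip_width': 1.0011275820153491} 0.0187
side {'mtx': [[502.9566, 0.0, 281.0467], [0.0, 502.9566, 207.4908], [0.0, 0.0, 1.0]], 'R': [[-0.9701, -0.2425, -0.0096], [-0.152, 0.638, -0.7549], [0.1892, -0.7309, -0.6557]], 't': [0.5578, 0.1505, 1.363]}
top {'mtx': [[434.8354, 0.0, 279.5738], [0.0, 434.8354, 217.7222], [0.0, 0.0, 1.0]], 'R': [[-0.0072, -0.9997, -0.0239], [-0.9859, 0.0111, -0.1668], [0.167, 0.0223, -0.9857]], 't': [0.0522, 0.5821, 0.9701]}
wrist {'mtx': [[356.7419, 0.0, 284.4166], [0.0, 356.7419, 211.3627], [0.0, 0.0, 1.0]], 'tool_from_camera': [[1.0, 0.0008, 0.0014, -0.0007], [-0.0012, 0.9524, 0.3048, -0.0786], [-0.0011, -0.3048, 0.9524, -0.166], [0.0, 0.0, 0.0, 1.0]]}
```

View pics/side0.png

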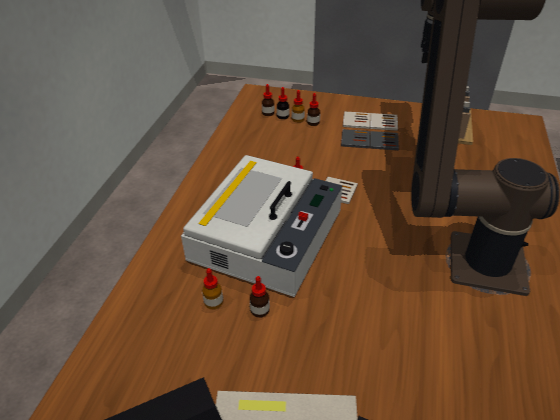

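View pics/top0.png

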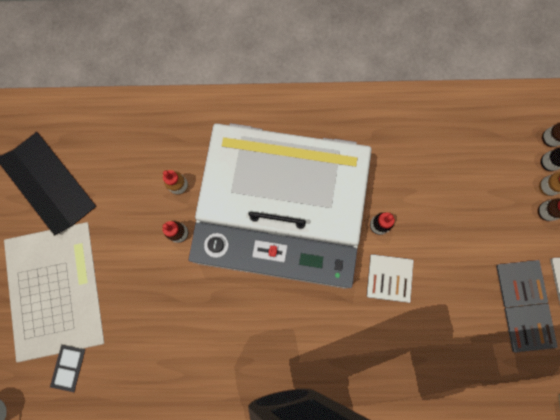

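View pics/wrist0.png

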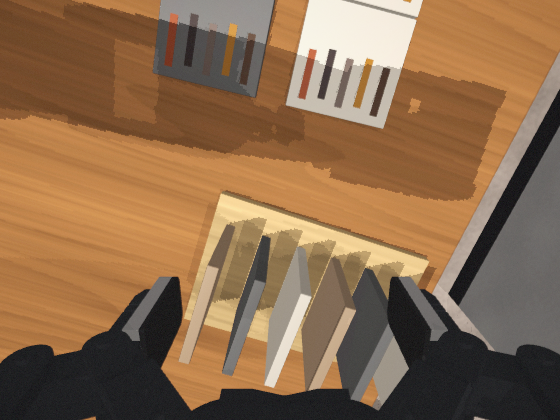

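The side and top views both show the unit with its front toward the robot. In the top view the handle is near (278,218), the red knob near (272,251), there are bottles on both sides, and the loose tile is at (390,278). I'll enlarge both views.

Run:
```python
import cv2
a=cv2.imread("pics/top0.png")[120:290,185:375]; cv2.imwrite("pics/topc.png",cv2.resize(a,None,fx=4,fy=3.5*8/7/1,interpolation=cv2.INTER_CUBIC)[:600])
a=cv2.imread("pics/top0.png")[200:290,185:375]; cv2.imwrite("pics/topd.png",cv2.resize(a,None,fx=4,fy=4,interpolation=cv2.INTER_CUBIC))
a=cv2.imread("pics/side0.png")[150:290,180:360]; cv2.imwrite("pics/sidec.png",cv2.resize(a,None,fx=4,fy=4,interpolation=cv2.INTER_CUBIC))
```

```text
(no output)
```

View pics/topd.png

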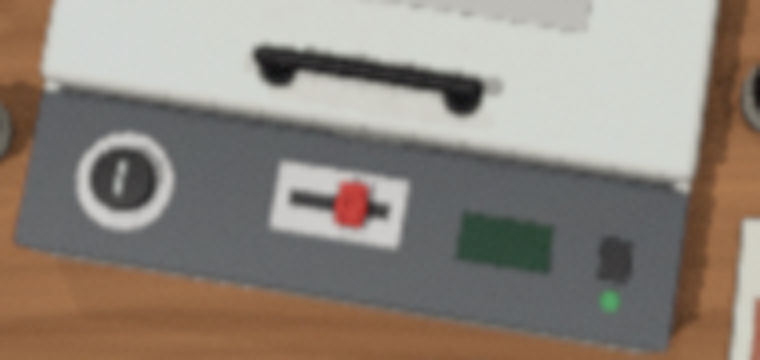

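View pics/sidec.png

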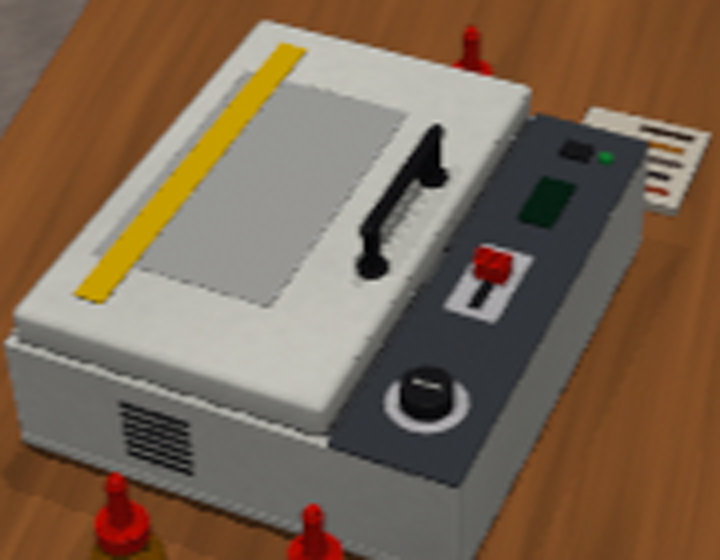

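```bash
cat > h.py <<'E'
import numpy as np
C={'side':(np.array([[502.9566,0,281.0467],[0,502.9566,207.4908],[0,0,1]]),np.array([[-0.9701,-0.2425,-0.0096],[-0.152,0.638,-0.7549],[0.1892,-0.7309,-0.6557]]),np.array([0.5578,0.1505,1.363])),
'top':(np.array([[434.8354,0,279.5738],[0,434.8354,217.7222],[0,0,1]]),np.array([[-0.0072,-0.9997,-0.0239],[-0.9859,0.0111,-0.1668],[0.167,0.0223,-0.9857]]),np.array([0.0522,0.5821,0.9701]))}
def proj(n,X):
    K,R,t=C[n]; p=K@(R@np.asarray(X)+t); return p[:2]/p[2]
def unit(p,q):
    c,s=np.cos(p[2]),np.sin(p[2]); return np.array([p[0]+c*q[0]-s*q[1],p[1]+s*q[0]+c*q[1],q[2]])
E
python3 - <<'E'
from h import *
from scipy.optimize import least_squares
obs=[('top',(-.16,.18,.11),(189,260.7)),('top',(-.16,-.18,.11),(352,287.5)),('top',(-.045,.055,.175),(249.5,213)),('top',(-.045,-.055,.175),(305.5,222)),
('side',(-.16,.18,.11),(295.5,271.7)),('side',(-.16,-.18,.11),(341.7,186.7)),('side',(-.045,-.055,.175),(289.2,182)),('side',(-.045,.055,.175),(272.7,207)),
('top','k',(273,250.7)),('side','k',(303,217))]
def f(p):
    return np.concatenate([proj(n,unit(p,(-.11,p[3],.118) if q=='k' else q))-o for n,q,o in obs])
r=least_squares(f,[.7,0,0,0],x_scale=.1)
p=r.x;print(p,np.degrees(p[2]));print(np.round(r.fun.reshape(-1,2),1))
for nm,q in dict(hinge=(.15,0,.112),handle=(-.045,0,.172),knob=(-.11,p[3],.118)).items(): print(nm,unit(p,q))
E
```

```text
[ 0.60636026  0.04166822 -0.16715807  0.00067227] -9.57745196040117
[[-1.1  0.5]
 [ 0.5  0.3]
 [ 1.2  0.3]
 [-1.9 -0.5]
 [-0.7 -0.8]
 [ 0.8 -2. ]
 [-0.4 -0. ]
 [-0.7 -0.5]
 [-0.3  0.4]
 [ 0.2 -0.3]]
hinge [0.75426949 0.01671112 0.112     ]
handle [0.56198748 0.04915535 0.172     ]
knob [0.49800533 0.060633   0.118     ]
```

The fit residuals are within 2 px. The unit is at (0.606, 0.042) with yaw -9.6°, the handle at (0.562, 0.049, 0.172) and the knob at (0.498, 0.061, 0.118). I'll raise the arm and travel across.

```bash
python3 -m jog '[-1,0,0.4,1,0,0,0.15,-1,0.2,0.96,1,0,0,0.15,-1,0.2,0.96,1,0,0,0.15]'
for i in 1; do python3 -m jog '[-1,0.24,0.5,0,0,0,0.075,-1,0.48,0.98,0,0,0,0.15]'; python3 -m jog '[-1,0.24,0.5,0,0,0,0.075,-1,0.48,0.98,0,0,0,0.15]'; python3 -m jog '[-1,0.24,0.5,0,0,0,0.075,-1,0.48,0.98,0,0,0,0.15]';python3 -m jog '[-1,0.24,0.5,0,0,0,0.075,-1,0.48,0.98,0,0,0,0.15]'; done
```

```text
clock: 0.45
eef_pos: [0.235, -0.5611, 0.2916]
ee_rot: [[0.433, -0.902, 0.002], [-0.902, -0.433, -0.004], [0.005, 0.0, -1.0]]
wrist_force: [-0.3, -0.2, 0.3]
grip_width: 1.0
clock: 0.65
eef_pos: [0.2725, -0.4825, 0.288]
ee_rot: [[0.536, -0.844, 0.0], [-0.844, -0.536, -0.0], [0.001, -0.0, -1.0]]
wrist_force: [0.3, 0.1, 1.2]
grip_width: 0.999
clock: 0.85
eef_pos: [0.3111, -0.4034, 0.2874]
ee_rot: [[0.632, -0.775, -0.0], [-0.775, -0.632, 0.001], [-0.0, -0.0, -1.0]]
wrist_force: [0.9, -0.0, -0.2]
grip_width: 0.997
clock: 1.05
eef_pos: [0.3495, -0.3249, 0.2874]
ee_rot: [[0.719, -0.695, 0.0], [-0.695, -0.719, 0.0], [-0.0, -0.0, -1.0]]
wrist_force: [0.8, -0.6, -0.5]
grip_width: 1.001
clock: 1.25
eef_pos: [0.3879, -0.2465, 0.2875]
ee_rot: [[0.796, -0.606, 0.0], [-0.606, -0.796, 0.0], [-0.0, -0.0, -1.0]]
wrist_force: [0.5, -0.7, 0.2]
grip_width: 1.003
```

```bash
python3 -m jog '[-1,0.24,0.47,0,0,0,0.077,-1,0.47,0.93,0,0,0,0.154]'; python3 -m jog '[-1,0.24,0.47,0,0,0,0.077,-1,0.47,0.93,0,0,0,0.154]'; python3 -m jog '[-1,0.24,0.47,0,0,0,0.077,-1,0.47,0.93,0,0,0,0.154]';python3 -m jog '[-1,0.24,0.47,0,0,0,0.077,-1,0.47,0.93,0,0,0,0.154,-1,0.47,0.93,0,0,0,0.154,-1,0.47,0.93,0,0,0,0.154]'
python3 - <<'E'
from rig import env
import cv2
o=env.observe();print(o['eef_pos'].round(4).tolist(),o['ee_rot'].round(4).tolist(),o['joint_positions'].round(1))
cv2.imwrite("pics/wrist1.png",env.get_image("wrist")["image"])
E
```

```text
clock: 1.45
eef_pos: [0.4255, -0.1722, 0.2876]
ee_rot: [[0.863, -0.505, 0.0], [-0.505, -0.863, -0.0], [0.0, -0.0, -1.0]]
wrist_force: [0.6, -1.2, 0.1]
grip_width: 1.002
clock: 1.65
eef_pos: [0.4631, -0.0978, 0.2876]
ee_rot: [[0.918, -0.397, 0.0], [-0.397, -0.918, -0.0], [0.0, 0.0, -1.0]]
wrist_force: [0.7, -0.1, -0.4]
grip_width: 1.003
clock: 1.85
eef_pos: [0.5007, -0.0234, 0.2875]
ee_rot: [[0.959, -0.283, -0.0], [-0.283, -0.959, -0.0], [-0.0, 0.0, -1.0]]
wrist_force: [-0.9, 0.4, 0.1]
grip_width: 0.997
clock: 2.25
eef_pos: [0.5378, 0.0499, 0.2871]
ee_rot: [[0.986, -0.167, -0.001], [-0.167, -0.986, -0.0], [-0.001, 0.001, -1.0]]
wrist_force: [-0.0, 0.4, 0.4]
grip_width: 1.0
[0.5378, 0.0499, 0.2871] [[0.986, -0.1667, -0.0014], [-0.1667, -0.986, -0.0004], [-0.0013, 0.0006, -1.0]] [ -5.5  -3.7 104.   -0.   79.8   4.1]
```

View pics/wrist1.png

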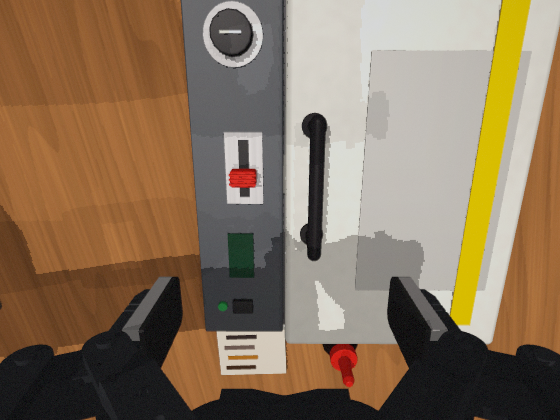

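The wrist view shows the bar running from (317,117) to (314,258) and the knob at (243,178). I'll add these points to the fit.

```bash
cat >> h.py <<'E'
KW=np.array([[356.7419,0,284.4166],[0,356.7419,211.3627],[0,0,1]])
T=np.array([[1,.0008,.0014,-.0007],[-.0012,.9524,.3048,-.0786],[-.0011,-.3048,.9524,-.166],[0,0,0,1]])
def projw(X,pos,R):
    c=np.linalg.solve(T,np.append(np.array(R).T@(np.asarray(X)-pos),1))[:3]; q=KW@c; return q[:2]/q[2]
E
python3 - <<'E'
from h import *
from scipy.optimize import least_squares
pos=[.5378,.0499,.2871];R=[[0.986,-0.1667,-0.0014],[-0.1667,-0.986,-0.0004],[-0.0013,0.0006,-1.0]]
obs=[('top',(-.16,.18,.11),(189,260.7)),('top',(-.16,-.18,.11),(352,287.5)),('top',(-.045,.055,.175),(249.5,213)),('top',(-.045,-.055,.175),(305.5,222)),
('side',(-.16,.18,.11),(295.5,271.7)),('side',(-.16,-.18,.11),(341.7,186.7)),('side',(-.045,-.055,.175),(289.2,182)),('side',(-.045,.055,.175),(272.7,207)),
('top','k',(273,250.7)),('side','k',(303,217)),
('w',(-.045,.055,.175),(317,117)),('w',(-.045,-.055,.175),(314,258)),('w',(-.11,0,.126),(243,178)),('w',(-.16,-.18,.11),(206,331))]
def P(n,X): return projw(X,pos,R) if n=='w' else proj(n,X)
def f(p,o=obs,w=True):
    return np.concatenate([(P(n,unit(p,(-.11,p[3],.118) if q=='k' else q))-o_) for n,q,o_ in o])
print(np.round(f([ 0.60636026 , 0.04166822 ,-0.16715807,  0.00067227]).reshape(-1,2)[-4:],1))
r=least_squares(f,[.6,0,0,0],x_scale=.1)
p=r.x;print(p,np.degrees(p[2]));print(np.round(r.fun.reshape(-1,2),1))
r=least_squares(lambda p:np.append(f(p,obs[-4:]),100*p[3]),[.6,0,0,0],x_scale=.1);print(r.x,np.degrees(r.x[2]),r.fun.round(1))
for nm,q in dict(hinge=(.15,0,.112),handle=(-.045,0,.172),knob=(-.11,p[3],.118)).items(): print(nm,unit(p,q))
E
```

```text
[[-0.4  8.2]
 [-1.  -0.6]
 [-1.8  3.4]
 [-1.6  2.3]]
[ 0.60747362  0.0445824  -0.16225064 -0.00190172] -9.296276756379314
[[-2.1  0.5]
 [-0.5 -0.5]
 [-0.1 -0. ]
 [-3.2 -1.1]
 [-0.9 -0.1]
 [ 0.  -1.7]
 [-1.1  0.5]
 [-1.3  0.2]
 [-0.2  0.2]
 [-0.  -0.4]
 [ 0.2  4.4]
 [ 0.1 -3.7]
 [-1.3  0.8]
 [-0.4  0.6]]
[ 0.60784043  0.04526473 -0.16154169  0.        ] -9.255657143213089 [ 0.5  3.4  0.4 -4.4 -1.   0.1 -0.1  0.2  0. ]
hinge [0.75550355 0.02035145 0.112     ]
handle [0.56306464 0.05185169 0.172     ]
knob [0.49861114 0.06047503 0.118     ]
```

```bash
python3 -m jog '[-0.3,0.09,0.02,-0.5,-0.027,-0.165,0,-0.3,0.18,0.04,-0.94,-0.054,-0.329,0,-0.3,0.18,0.04,-0.94,-0.054,-0.329,0,-0.3,0.18,0.04,-0.94,-0.054,-0.329,0]' 40
python3 - <<'E'
from rig import env
import cv2
from h import *
o=env.observe();print(o['eef_pos'].round(4).tolist(),o['ee_rot'].round(4).tolist(),o['joint_positions'].round(1))
cv2.imwrite("pics/wrist2.png",env.get_image("wrist")["image"])
p=[ 0.60747,0.0445,-0.1622]
for q in [(-.045,.055,.172),(-.045,-.055,.172)]: print(projw(unit(p,q),o['eef_pos'],o['ee_rot']))
E
```

```text
clock: 2.7
eef_pos: [0.5514, 0.0514, 0.2124]
ee_rot: [[0.953, -0.17, 0.252], [-0.164, -0.986, -0.042], [0.256, -0.001, -0.967]]
wrist_force: [0.6, -0.9, 2.5]
grip_width: 0.656
[0.5514, 0.0514, 0.2124] [[0.9527, -0.1697, 0.252], [-0.1643, -0.9855, -0.0422], [0.2556, -0.0012, -0.9668]] [ -4.5  -7.7 116.4  -1.5  56.6   5.9]
[285.57246162 136.25992055]
[286.582712   303.71660911]
```

View pics/wrist2.png

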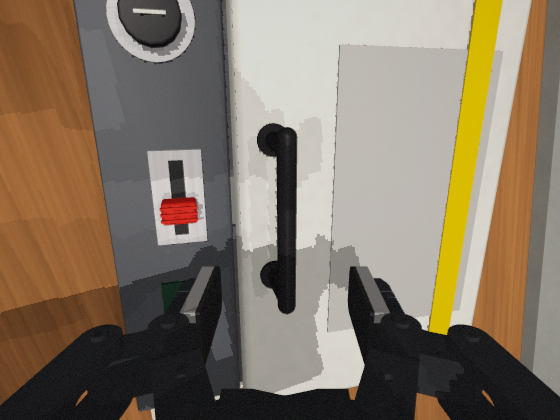

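Prediction and image agree: the bar is centred between the pads at column 287. I'll descend and close.

```bash
python3 -m jog '[-0.3,0.1,-0.02,-0.36,0,0,0,-0.3,0.15,-0.02,-0.55,0,0,0,-0.3,0.2,-0.02,-0.73,0,0,0,-0.3,0.2,-0.02,-0.73,0,0,0]' 40
python3 -m jog '[1,0,0,0,0,0,0,1,0,0,0,0,0,0,1,0,0,0,0,0,0,1,0,0,0,0,0,0,1,0,0,0,0,0,0,1,0,0,0,0,0,0,1,0,0,0,0,0,0,1,0,0,0,0,0,0]' 50
python3 - <<'E'
from rig import env
import cv2
cv2.imwrite("pics/wrist3.png",env.get_image("wrist")["image"])
E
```

```text
clock: 3.15
eef_pos: [0.5705, 0.0501, 0.1555]
ee_rot: [[0.952, -0.169, 0.256], [-0.164, -0.986, -0.042], [0.26, -0.002, -0.966]]
wrist_force: [-0.6, 0.5, -0.7]
grip_width: 0.651
clock: 3.95
eef_pos: [0.5685, 0.0509, 0.155]
ee_rot: [[0.952, -0.168, 0.256], [-0.163, -0.986, -0.042], [0.259, -0.002, -0.966]]
wrist_force: [-3.8, 1.1, 6.9]
grip_width: -0.0
```

View pics/wrist3.png

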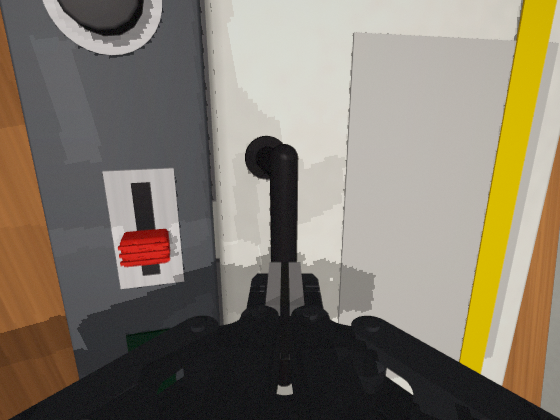

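Run:
```python
from rig import env
from h import *
import cv2
o=env.observe();print(o['eef_pos'].round(4),o['wrist_force'],o['grip_width'])
pos,R=o['eef_pos'],o['ee_rot']
for n,z in [('tcp',0),('grip',-.0187),('5 beyond',.005)]: 
  print(n,projw(pos+R@np.array([0,0,z]),pos,R))
p=[ 0.60747,0.0445,-0.1622]
for zz in (.172,.152):
  for y in (.055,.03,-.055):
    X=unit(p,(-.045,y,zz));c=np.linalg.solve(T,np.append(R.T@(X-pos),1))
    print(zz,y,projw(X,pos,R),c[2])
a=cv2.imread("pics/wrist3.png")[130:410,180:400];cv2.imwrite("pics/w3c.png",cv2.resize(a,None,fx=2.1,fy=2.1,interpolation=cv2.INTER_CUBIC))
d=env.get_image("side")["image"][130:300,180:400];cv2.imwrite("pics/s3c.png",cv2.resize(d,None,fx=3.5,fy=3.5,interpolation=cv2.INTER_CUBIC))
```

```text
[0.5685 0.0509 0.155 ] [-3.23149588  0.35273918  4.73287897] -0.004104148984851006
tcp [285.25074492 258.90479778]
grip [285.38544646 276.43983194]
5 beyond [285.21908007 254.78276351]
0.172 0.055 [282.4239197  156.78913912] 0.148307310056846
0.172 0.03 [282.84591307 213.93060716] 0.15592812480189397
0.172 -0.055 [284.01611367 372.38565734] 0.18183889493505703
0.152 0.055 [271.49775791 150.27631325] 0.16670730759813052
0.152 0.03 [272.35285167 201.67131986] 0.1743281223431785
0.152 -0.055 [274.77331695 347.15224235] 0.20023889247634155
```

View pics/w3c.png

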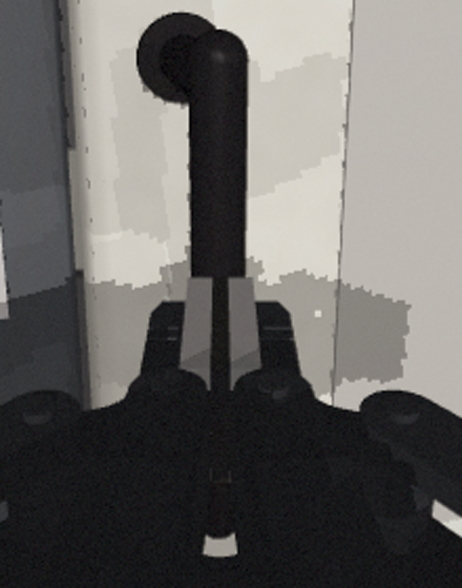

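View pics/s3c.png

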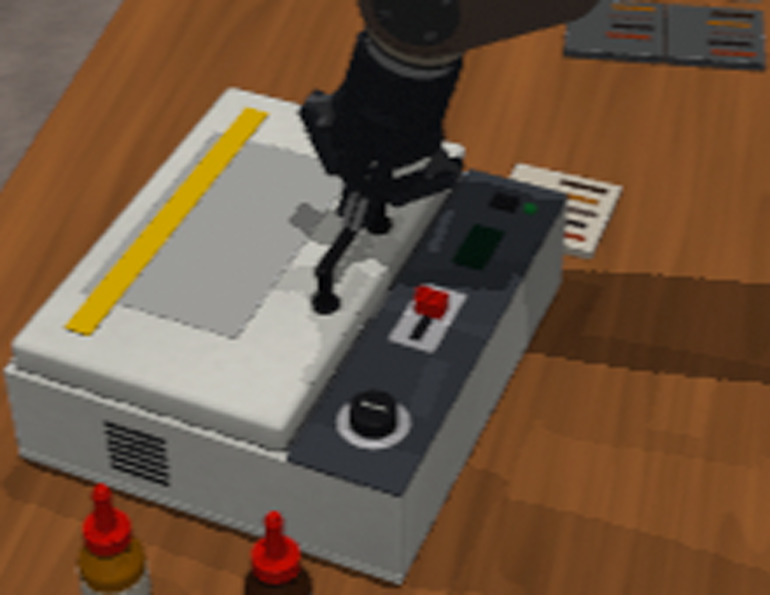

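Run:
```python
from rig import env
from h import *
import cv2
o=env.observe();pos,R=o['eef_pos'],o['ee_rot']
for z in (0,-.0187,-.04):
  X=pos+R@np.array([0,0,z]);
  print(z,'side crop8',(proj('side',X)-[250,170])*8,'top',(proj('top',X)-[240,190])*8)
p=[ 0.60747,0.0445,-0.1622]
for y in (.055,0,-.055):
  X=unit(p,(-.045,y,.172)); print(y,(proj('side',X)-[250,170])*8)
d=env.get_image("side")["image"][170:230,250:330];cv2.imwrite("pics/s4.png",cv2.resize(d,None,fx=8,fy=8,interpolation=cv2.INTER_CUBIC))
d=env.get_image("wrist")["image"][220:320,220:350];d=cv2.convertScaleAbs(d,alpha=2.5,beta=10);cv2.imwrite("pics/w4.png",cv2.resize(d,None,fx=6,fy=6,interpolation=cv2.INTER_CUBIC))
```

```text
0 side crop8 [225.57702381 238.00030935] top [292.12043206 207.67760115]
-0.0187 side crop8 [238.40555922 199.51465555] top [287.01913808 214.05032364]
-0.04 side crop8 [253.337214   154.71963587] top [280.94418661 221.63937459]
0.055 [171.70080946 304.25725224]
0 [240.35064835 202.60608761]
-0.055 [305.15629459 106.64709454]
```

View pics/s4.png

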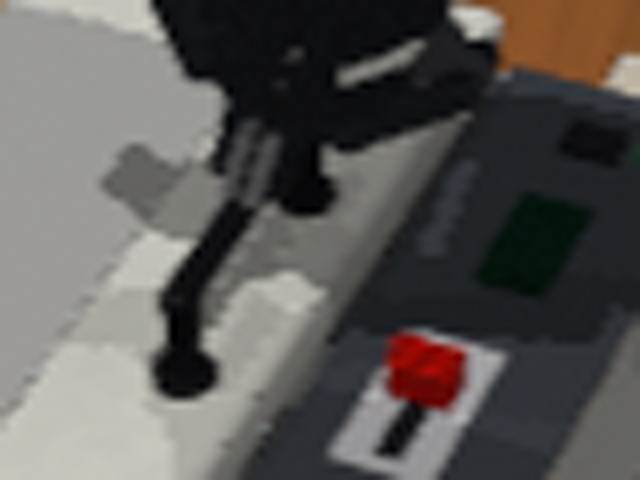

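View pics/w4.png

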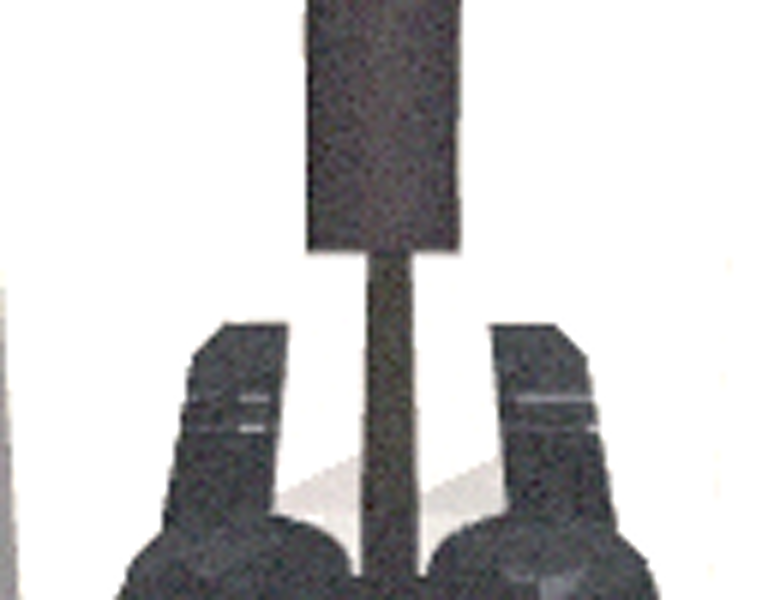

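The fingers shut above the bar: width reads 0, and the tips sit on it with about 5 N. Both cameras put the real fingertips about 20 mm behind the reported TCP. I'll back off, open, go about 20 mm deeper and re-close.

```bash
python3 -m jog '[-0.3,-0.03,0,0.15,0,0,0,-0.3,-0.03,0,0.15,0,0,0,-0.3,-0.03,0,0.15,0,0,0,-0.3,-0.03,0,0.15,0,0,0,-0.3,-0.03,0,0.15,0,0,0,-0.3,0.03,0,-0.1,0,0,0,-0.3,0.06,-0.01,-0.24,0,0,0,-0.3,0.06,-0.01,-0.24,0,0,0,-0.3,0.06,-0.01,-0.24,0,0,0]' 50
python3 - <<'E'
from rig import env
import cv2
cv2.imwrite("pics/wrist5.png",env.get_image("wrist")["image"])
E
```

```text
clock: 5.05
eef_pos: [0.5729, 0.05, 0.1344]
ee_rot: [[0.952, -0.168, 0.254], [-0.163, -0.986, -0.042], [0.258, -0.002, -0.966]]
wrist_force: [-0.6, 1.2, 0.2]
grip_width: 0.651
```

View pics/wrist5.png

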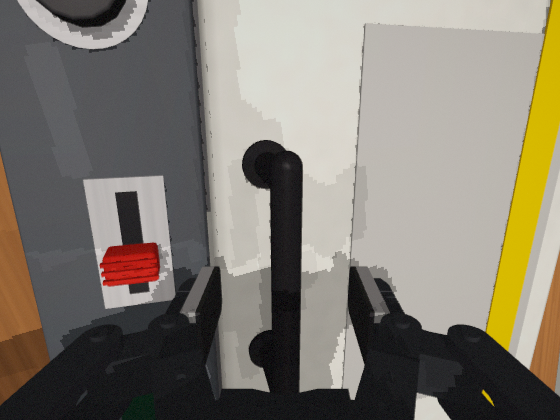

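The bar is well between the pads at column 286. There is no contact even with the reported TCP at lid-top height, which confirms the offset. Closing now.

```bash
python3 -m jog '[1,0,0,0,0,0,0,1,0,0,0,0,0,0,1,0,0,0,0,0,0,1,0,0,0,0,0,0,1,0,0,0,0,0,0,1,0,0,0,0,0,0,1,0,0,0,0,0,0]' 50
python3 - <<'E'
from rig import env
import cv2
print(env.observe()['wrist_force'],env.observe()['joint_positions'])
cv2.imwrite("pics/wrist6.png",env.get_image("wrist")["image"])
E
```

```text
clock: 5.8
eef_pos: [0.5732, 0.05, 0.1356]
ee_rot: [[0.952, -0.168, 0.256], [-0.163, -0.986, -0.042], [0.259, -0.002, -0.966]]
wrist_force: [-4.3, -0.1, 5.1]
grip_width: 0.115
[-4.27194257 -0.12430418  5.14676538] [-4.51236818e+00 -4.52169266e-02  1.17720854e+02 -1.69005211e+00
  4.73775572e+01  6.15732819e+00]
```

View pics/wrist6.png

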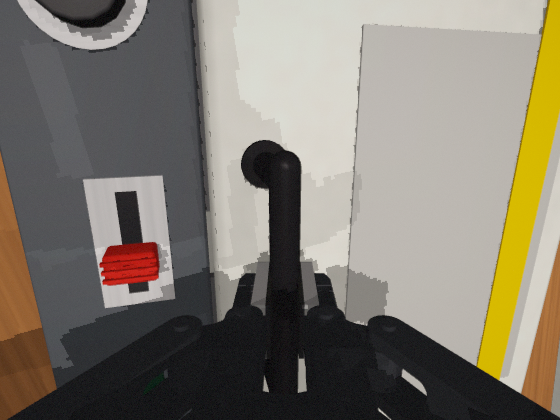

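```bash
python3 -m jog '[1,0.008,-0.001,0.025,0,0,0,1,0.008,-0.001,0.025,0,0,0]'; python3 -m jog '[1,0.008,-0.001,0.025,0,0,0,1,0.008,-0.001,0.025,0,0,0]';python3 -m jog '[1,0.004,-0.001,0.0125,0,0,0,1,0.004,-0.001,0.0125,0,0,0]'
```

```text
clock: 6.05
eef_pos: [0.5731, 0.05, 0.1356]
ee_rot: [[0.953, -0.168, 0.254], [-0.163, -0.986, -0.042], [0.257, -0.002, -0.966]]
wrist_force: [-0.5, 0.4, -2.3]
grip_width: 0.119
clock: 6.25
eef_pos: [0.5737, 0.0499, 0.1377]
ee_rot: [[0.953, -0.168, 0.253], [-0.163, -0.986, -0.042], [0.257, -0.002, -0.967]]
wrist_force: [0.9, 0.1, -6.0]
grip_width: 0.118
clock: 6.45
eef_pos: [0.5742, 0.0498, 0.1392]
ee_rot: [[0.953, -0.168, 0.254], [-0.163, -0.986, -0.042], [0.257, -0.002, -0.966]]
wrist_force: [0.7, -0.4, -5.6]
grip_width: 0.118
```

```bash
python3 -m jog '[1,0.004,-0.001,0.0125,0,0,0,1,0.004,-0.001,0.0125,0,0,0]';python3 -m jog '[1,0.004,-0.001,0.0125,0,0,0,1,0.004,-0.001,0.0125,0,0,0]'
```

```text
clock: 6.65
eef_pos: [0.5743, 0.0498, 0.1396]
ee_rot: [[0.953, -0.168, 0.253], [-0.163, -0.986, -0.041], [0.257, -0.002, -0.966]]
wrist_force: [3.3, 0.3, -10.9]
grip_width: 0.121
clock: 6.85
eef_pos: [0.5743, 0.0498, 0.1397]
ee_rot: [[0.953, -0.168, 0.253], [-0.163, -0.986, -0.041], [0.256, -0.002, -0.967]]
wrist_force: [5.0, 1.4, -15.0]
grip_width: 0.117
```

Caught: the handle stopped dead after about 4 mm, with the pull rising to 15 N. I'll lower the lid, release and back off.

```bash
python3 -m jog '[1,-0.015,0.003,-0.045,0,0,0,1,-0.028,0.004,-0.08,0,0,0,1,-0.028,0.004,-0.08,0,0,0]'; python3 -m jog '[-0.4,0,0,0,0,0,0,-0.4,0,0,0,0,0,0,-0.4,0,0,0,0,0,0,-0.4,0,0,0,0,0,0,-0.4,0,0,0,0,0,0]';  python3 -m jog '[-0.4,-0.1,0.02,0.4,0,0,0,-0.4,-0.25,0.04,0.98,0,0,0,-0.4,-0.25,0.04,0.98,0,0,0,-0.4,-0.25,0.04,0.98,0,0,0]'
```

```text
clock: 7.15
eef_pos: [0.5733, 0.05, 0.136]
ee_rot: [[0.952, -0.168, 0.256], [-0.163, -0.986, -0.042], [0.26, -0.002, -0.966]]
wrist_force: [-0.0, 2.2, -5.5]
grip_width: 0.116
clock: 7.65
eef_pos: [0.5736, 0.0498, 0.1362]
ee_rot: [[0.952, -0.168, 0.257], [-0.163, -0.986, -0.042], [0.26, -0.002, -0.966]]
wrist_force: [0.5, 0.2, -0.9]
grip_width: 0.7
clock: 8.05
eef_pos: [0.5541, 0.0531, 0.2162]
ee_rot: [[0.951, -0.168, 0.26], [-0.163, -0.986, -0.042], [0.263, -0.002, -0.965]]
wrist_force: [-0.6, 0.2, -0.2]
grip_width: 0.7
```

```bash
python3 -m jog '[1,-0.35,-0.2,-0.2,0,0,0,1,-0.7,-0.39,-0.4,0,0,0,1,-0.7,-0.39,-0.73,0,0,0,1,-0.7,-0.39,-0.73,0,0,0,1,-0.7,-0.39,-0.73,0,0,0,1,-0.7,-0.39,-0.73,0,0,0]' 60
python3 - <<'E'
from rig import env
from h import *
import cv2
o=env.observe();pos,R=o['eef_pos'],o['ee_rot'];print(pos)
p=[ 0.60747,0.0445,-0.1622]
for z in (.11,.126): print(projw(unit(p,(-.11,0,z)),pos,R))
cv2.imwrite("pics/wrist7.png",env.get_image("wrist")["image"])
d=env.get_image("side")["image"][160:260,240:360];cv2.imwrite("pics/s7.png",cv2.resize(d,None,fx=6,fy=6,interpolation=cv2.INTER_CUBIC))
E
```

```text
clock: 8.65
eef_pos: [0.4983, 0.0219, 0.1566]
ee_rot: [[0.952, -0.168, 0.257], [-0.162, -0.986, -0.042], [0.26, -0.002, -0.966]]
wrist_force: [-0.3, 0.2, 0.2]
grip_width: -0.001
[0.49825383 0.02191352 0.15655429]
[254.67387855 165.93200374]
[260.03332001 171.03663805]
```

View pics/wrist7.png

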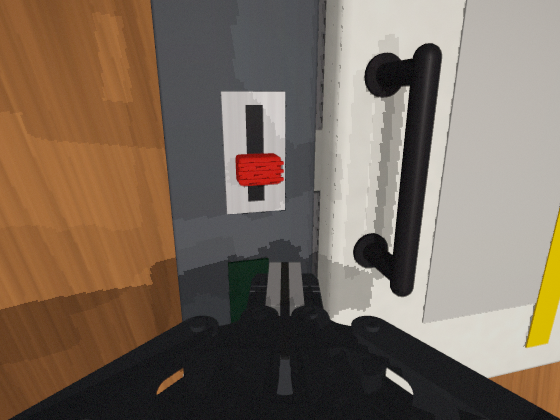

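View pics/s7.png

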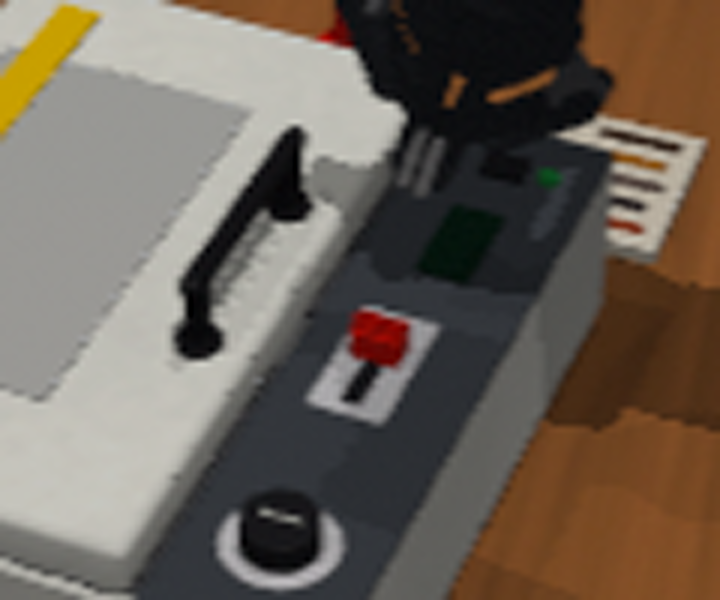

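```bash
python3 -m jog '[1,0,0,-0.35,0,0,0,1,0,0,-0.6,0,0,0,1,0,0,-0.66,0,0,0,1,0,0,-0.7,0,0,0,1,0,0,-0.7,0,0,0]'
python3 -m jog '[1,0.03,0.15,0,0,0,0,1,0.03,0.18,0,0,0,0,1,0.03,0.18,0,0,0,0]'
python3 - <<'E'
from rig import env
import cv2
d=env.get_image("side")["image"][160:260,240:360];cv2.imwrite("pics/s8.png",cv2.resize(d,None,fx=6,fy=6,interpolation=cv2.INTER_CUBIC))
cv2.imwrite("pics/wrist8.png",env.get_image("wrist")["image"])
E
```

```text
clock: 9.25
eef_pos: [0.4979, 0.0219, 0.1004]
ee_rot: [[0.952, -0.168, 0.257], [-0.163, -0.986, -0.042], [0.26, -0.002, -0.966]]
wrist_force: [0.2, 0.3, 0.2]
grip_width: 0.001
clock: 9.55
eef_pos: [0.5003, 0.0365, 0.1006]
ee_rot: [[0.952, -0.167, 0.257], [-0.162, -0.986, -0.042], [0.261, -0.002, -0.965]]
wrist_force: [0.3, 0.3, 0.1]
grip_width: 0.001
```

View pics/wrist8.png

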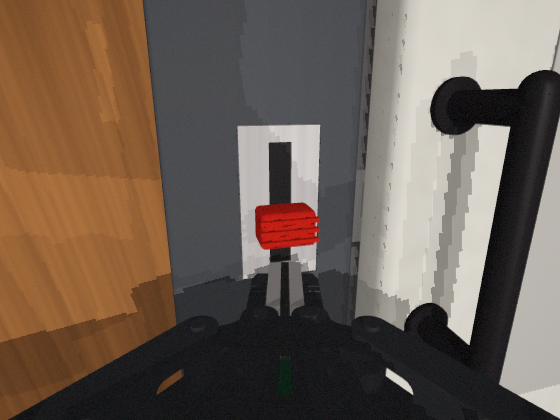

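View pics/s8.png

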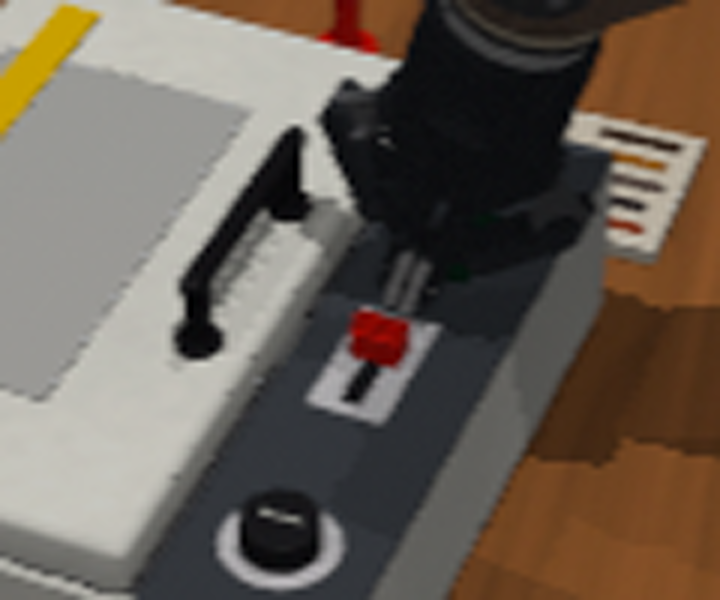

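```bash
python3 -m jog '[1,0,0,-0.05,0,0,0,1,0,0,-0.05,0,0,0]'
python3 -m jog '[1,0.008,0.05,0,0,0,0,1,0.012,0.074,0,0,0,0,1,0.012,0.074,0,0,0,0]'
python3 -m jog '[1,0.008,0.05,0,0,0,0,1,0.012,0.074,0,0,0,0,1,0.012,0.074,0,0,0,0]'
```

```text
clock: 9.85
eef_pos: [0.4991, 0.0361, 0.0949]
ee_rot: [[0.952, -0.168, 0.254], [-0.163, -0.986, -0.042], [0.258, -0.002, -0.966]]
wrist_force: [0.3, 0.4, -0.4]
grip_width: 0.002
clock: 10.15
eef_pos: [0.5006, 0.0424, 0.0955]
ee_rot: [[0.952, -0.168, 0.255], [-0.162, -0.986, -0.042], [0.259, -0.002, -0.966]]
wrist_force: [0.2, 0.6, 0.6]
grip_width: -0.001
clock: 10.45
eef_pos: [0.5013, 0.0471, 0.0955]
ee_rot: [[0.953, -0.167, 0.254], [-0.161, -0.986, -0.045], [0.258, 0.002, -0.966]]
wrist_force: [-0.4, -4.2, -0.1]
grip_width: -0.001
```

```bash
python3 -m jog '[1,0.004,0.025,0,0,0,0,1,0.008,0.05,0,0,0,0,1,0.008,0.05,0,0,0,0]'; python3 -m jog '[1,0.002,0.012,0,0,0,0,1,0.004,0.025,0,0,0,0,1,0.004,0.025,0,0,0,0]'
```

```text
clock: 10.75
eef_pos: [0.5022, 0.0523, 0.0955]
ee_rot: [[0.952, -0.168, 0.256], [-0.163, -0.986, -0.042], [0.259, -0.002, -0.966]]
wrist_force: [0.1, -2.3, 0.1]
grip_width: -0.004
clock: 11.05
eef_pos: [0.5025, 0.0544, 0.0955]
ee_rot: [[0.952, -0.168, 0.256], [-0.163, -0.986, -0.042], [0.259, -0.002, -0.966]]
wrist_force: [0.8, -1.2, -0.7]
grip_width: -0.0
```

```bash
python3 -m jog '[1,0.004,0.025,0,0,0,0,1,0.006,0.037,0,0,0,0,1,0.006,0.037,0,0,0,0]'; python3 -m jog '[1,0.004,0.025,0,0,0,0,1,0.004,0.025,0,0,0,0]';  python3 -m jog '[1,0.003,0.02,0,0,0,0,1,0.003,0.02,0,0,0,0]'
```

```text
clock: 11.35
eef_pos: [0.5029, 0.056, 0.0956]
ee_rot: [[0.952, -0.167, 0.255], [-0.161, -0.986, -0.045], [0.259, 0.001, -0.966]]
wrist_force: [-0.9, -8.3, 0.5]
grip_width: -0.002
clock: 11.55
eef_pos: [0.5029, 0.0562, 0.0956]
ee_rot: [[0.953, -0.166, 0.253], [-0.159, -0.986, -0.049], [0.258, 0.006, -0.966]]
wrist_force: [-2.6, -15.4, 1.4]
grip_width: 0.006
clock: 11.75
eef_pos: [0.5029, 0.0563, 0.0956]
ee_rot: [[0.953, -0.166, 0.252], [-0.158, -0.986, -0.052], [0.257, 0.01, -0.966]]
wrist_force: [-3.6, -20.2, 2.1]
grip_width: -0.007
```

The slide has hit its stop, with 20 N and no further motion. I'll back off, rise and check.

```bash
python3 -m jog '[1,-0.02,-0.15,0,0,0,0,1,-0.02,-0.15,0,0,0,0,-0.4,-0.02,-0.15,0.5,0,0,0,-0.4,-0.02,-0.15,1,0,0,0,-0.4,-0.02,-0.15,1,0,0,0,-0.4,-0.02,-0.15,1,0,0,0]' 60
python3 - <<'E'
from rig import env
from h import *
import cv2
o=env.observe();pos,R=o['eef_pos'],o['ee_rot'];print(pos)
p=[ 0.60747,0.0445,-0.1622]
for y in (0,.014): print(projw(unit(p,(-.11,y,.126)),pos,R))
cv2.imwrite("pics/wrist9.png",env.get_image("wrist")["image"])
E
```

```text
clock: 12.35
eef_pos: [0.5027, 0.0495, 0.1771]
ee_rot: [[0.951, -0.168, 0.258], [-0.163, -0.986, -0.041], [0.262, -0.003, -0.965]]
wrist_force: [0.0, 0.2, -0.3]
grip_width: 0.679
[0.50271541 0.04947259 0.17707218]
[254.6681614  208.83658574]
[253.9656323  187.12797259]
```

View pics/wrist9.png

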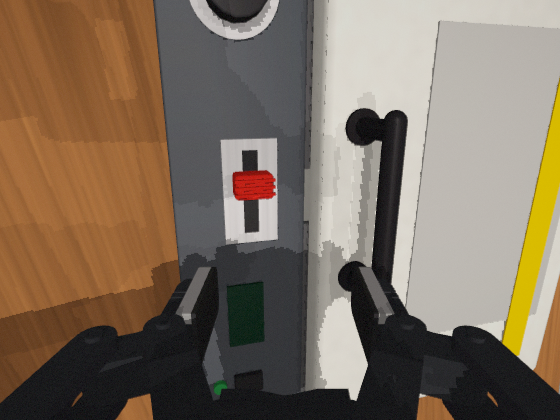

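The knob is now at (254,184), against a prediction of (254,187) for 14 mm of travel, so the slide is fully across. Regrasping the handle.

```bash
python3 -m jog '[-0.3,0,0,0.49,0,0,0,-0.3,0.3,0.02,0.49,0,0,0,-0.3,0.64,0.04,0.49,0,0,0,-0.3,0.64,0.04,0.49,0,0,0,-0.3,0.64,0.04,0.49,0,0,0]' 60
python3 - <<'E'
from rig import env
from h import *
o=env.observe();print(o['eef_pos'],o['ee_rot'].round(3).tolist(), (np.array([.5733,.0498,.1352])-o['eef_pos'])/.08)
E
```

```text
clock: 12.9
eef_pos: [0.5519, 0.0523, 0.2122]
ee_rot: [[0.953, -0.168, 0.251], [-0.163, -0.986, -0.041], [0.254, -0.001, -0.967]]
wrist_force: [-1.1, -0.9, -0.5]
grip_width: 0.654
[0.55191512 0.05231859 0.21217317] [[0.953, -0.168, 0.251], [-0.163, -0.986, -0.041], [0.254, -0.001, -0.967]] [ 0.26731098 -0.0314824  -0.96216458]
```

```bash
python3 -m jog '[-0.3,0.13,-0.02,-0.5,0,0,0,-0.3,0.2,-0.03,-0.8,0,0,0,-0.3,0.25,-0.03,-0.98,0,0,0,-0.3,0.25,-0.03,-0.98,0,0,0,-0.3,0.25,-0.03,-0.98,0,0,0]' 60
python3 -m jog '[1,0,0,0,0,0,0,1,0,0,0,0,0,0,1,0,0,0,0,0,0,1,0,0,0,0,0,0,1,0,0,0,0,0,0,1,0,0,0,0,0,0,1,0,0,0,0,0,0]' 70
python3 - <<'E'
from rig import env
from h import *
import cv2
cv2.imwrite("pics/wrist10.png",env.get_image("wrist")["image"])
E
```

```text
clock: 13.4
eef_pos: [0.573, 0.0496, 0.1367]
ee_rot: [[0.952, -0.168, 0.256], [-0.163, -0.986, -0.042], [0.259, -0.002, -0.966]]
wrist_force: [0.2, 1.5, 0.1]
grip_width: 0.65
clock: 14.1
eef_pos: [0.5726, 0.0497, 0.1376]
ee_rot: [[0.952, -0.168, 0.254], [-0.163, -0.986, -0.042], [0.258, -0.002, -0.966]]
wrist_force: [-6.2, -0.3, 5.2]
grip_width: 0.108
```

View pics/wrist10.png

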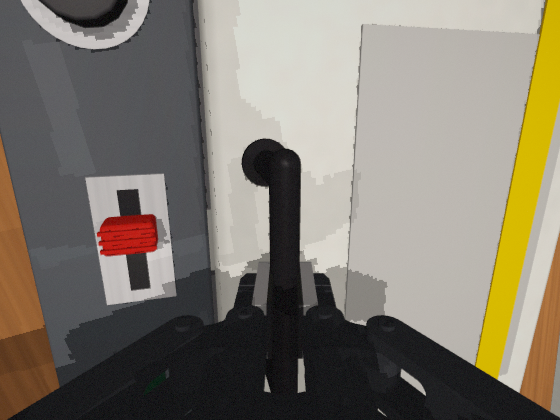

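Holding the handle at width 0.108, with the slide still across. Working out the arc.

```bash
cat > arc.py <<'E'
from h import *
from rig import env
from scipy.spatial.transform import Rotation as Ro
import sys
p=[0.60747,0.0445,-0.1622]; Hh=unit(p,(.15,0,.112)); uy=np.array([np.sin(.1622),np.cos(.1622),0])
def arc(pos,degs):
    for a in degs:
        d=Ro.from_rotvec(uy*np.radians(a)).apply(np.array(pos)-Hh)+Hh-pos
        print(a,(d/.08).round(3).tolist(),(uy*a/45).round(3).tolist())
def lidangle(o):
    g=o['eef_pos']-o['ee_rot'][:,2]*.040-Hh; ux=np.array([np.cos(.1622),-np.sin(.1622),0])
    return np.degrees(np.arctan2(g[2],-g@ux)-np.arctan2(.06,.195)), np.hypot(g[2],g@ux)
E
python3 - <<'E'
from arc import *
o=env.observe();print(lidangle(o))
arc([.5733,.0496,.1362],[2.5,5,7.5,10,12.5,15,17.5,20])
E
```

```text
(np.float64(1.0761804923728853), np.float64(0.20582266725374193))
2.5 [0.015, -0.002, 0.1] [0.009, 0.055, 0.0]
5 [0.035, -0.006, 0.2] [0.018, 0.11, 0.0]
7.5 [0.058, -0.01, 0.299] [0.027, 0.164, 0.0]
10 [0.086, -0.014, 0.396] [0.036, 0.219, 0.0]
12.5 [0.119, -0.019, 0.492] [0.045, 0.274, 0.0]
15 [0.155, -0.025, 0.587] [0.054, 0.329, 0.0]
17.5 [0.195, -0.032, 0.68] [0.063, 0.384, 0.0]
20 [0.239, -0.039, 0.771] [0.072, 0.439, 0.0]
```

```bash
python3 -m jog '[1,0.007,-0.001,0.05,0.005,0.027,0,1,0.015,-0.002,0.1,0.009,0.055,0,1,0.025,-0.004,0.15,0.014,0.082,0,1,0.035,-0.006,0.2,0.018,0.11,0,1,0.035,-0.006,0.2,0.018,0.11,0]' 70
python3 -c "
from arc import *
print(lidangle(env.observe()))"
```

```text
clock: 14.65
eef_pos: [0.5744, 0.0493, 0.1514]
ee_rot: [[0.972, -0.168, 0.166], [-0.166, -0.986, -0.027], [0.169, -0.001, -0.986]]
wrist_force: [-4.2, 1.0, -2.4]
grip_width: 0.11
(np.float64(5.403293086610553), np.float64(0.20580722742529645))
```

The lid comes freely now. Carrying on from 5° to 20°.

```bash
python3 -m jog '[1,0.023,-0.004,0.099,0.009,0.054,0,1,0.051,-0.008,0.196,0.018,0.109,0,1,0.084,-0.013,0.292,0.027,0.164,0,1,0.12,-0.019,0.387,0.036,0.219,0,1,0.16,-0.026,0.48,0.045,0.274,0,1,0.204,-0.033,0.571,0.054,0.329,0,1,0.204,-0.033,0.571,0.054,0.329,0,1,0.204,-0.033,0.571,0.054,0.329,0]' 70
python3 -c "
from arc import *
o=env.observe();print(lidangle(o),o['joint_positions'].round(1))
arc(o['eef_pos'],[2.5,5,7.5,10,12.5,15,17.5,20])"
```

```text
clock: 15.45
eef_pos: [0.5906, 0.0465, 0.1976]
ee_rot: [[0.982, -0.168, -0.091], [-0.168, -0.986, 0.014], [-0.092, 0.001, -0.996]]
wrist_force: [-6.3, 0.5, -1.1]
grip_width: 0.113
(np.float64(20.41192676141374), np.float64(0.20589584995724686)) [-5.5  9.7 99.5  0.3 76.1  4.1]
2.5 [0.048, -0.008, 0.09] [0.009, 0.055, 0.0]
5 [0.1, -0.016, 0.178] [0.018, 0.11, 0.0]
7.5 [0.155, -0.025, 0.263] [0.027, 0.164, 0.0]
10 [0.215, -0.035, 0.346] [0.036, 0.219, 0.0]
12.5 [0.277, -0.045, 0.426] [0.045, 0.274, 0.0]
15 [0.343, -0.056, 0.504] [0.054, 0.329, 0.0]
17.5 [0.413, -0.068, 0.578] [0.063, 0.384, 0.0]
20 [0.485, -0.079, 0.649] [0.072, 0.439, 0.0]
```

```bash
python3 -m jog '[1,0.048,-0.008,0.09,0.009,0.055,0,1,0.1,-0.016,0.178,0.018,0.11,0,1,0.155,-0.025,0.263,0.027,0.164,0,1,0.215,-0.035,0.346,0.036,0.219,0,1,0.277,-0.045,0.426,0.045,0.274,0,1,0.343,-0.056,0.504,0.054,0.329,0,1,0.413,-0.068,0.578,0.063,0.384,0,1,0.485,-0.079,0.649,0.072,0.439,0,1,0.485,-0.079,0.649,0.072,0.439,0,1,0.485,-0.079,0.649,0.072,0.439,0]' 70
python3 -c "
from arc import *
o=env.observe();print(lidangle(o),o['joint_positions'].round(1))
arc(o['eef_pos'],[2.5,5,7.5,10,12.5,15,17.5,20])"
```

```text
clock: 16.45
eef_pos: [0.6305, 0.0395, 0.2504]
ee_rot: [[0.893, -0.168, -0.418], [-0.154, -0.986, 0.067], [-0.424, 0.004, -0.906]]
wrist_force: [-4.6, -1.2, 1.5]
grip_width: 0.113
(np.float64(40.803754957974), np.float64(0.20614484620040763)) [ -6.2  24.5  78.1   1.3 102.4   3.6]
2.5 [0.076, -0.012, 0.067] [0.009, 0.055, 0.0]
5 [0.155, -0.025, 0.131] [0.018, 0.11, 0.0]
7.5 [0.236, -0.039, 0.192] [0.027, 0.164, 0.0]
10 [0.32, -0.052, 0.248] [0.036, 0.219, 0.0]
12.5 [0.407, -0.067, 0.301] [0.045, 0.274, 0.0]
15 [0.495, -0.081, 0.35] [0.054, 0.329, 0.0]
17.5 [0.586, -0.096, 0.395] [0.063, 0.384, 0.0]
20 [0.678, -0.111, 0.436] [0.072, 0.439, 0.0]
```

```bash
python3 -m jog '[1,0.076,-0.012,0.067,0.009,0.055,0,1,0.155,-0.025,0.131,0.018,0.11,0,1,0.236,-0.039,0.192,0.027,0.164,0,1,0.32,-0.052,0.248,0.036,0.219,0,1,0.407,-0.067,0.301,0.045,0.274,0,1,0.495,-0.081,0.35,0.054,0.329,0,1,0.495,-0.081,0.35,0.054,0.329,0,1,0.495,-0.081,0.35,0.054,0.329,0,1,0.495,-0.081,0.35,0.054,0.329,0,1,0.495,-0.081,0.35,0.054,0.329,0,1,0.495,-0.081,0.35,0.054,0.329,0]' 70
python3 - <<'E'
from arc import *
import cv2
o=env.observe();print(lidangle(o),o['joint_positions'].round(1),o['qvel'].round(2),o['ft_torque'].round(2))
cv2.imwrite("pics/side11.png",env.get_image("side")["image"]);cv2.imwrite("pics/top11.png",env.get_image("top")["image"])
E
```

```text
clock: 17.55
eef_pos: [0.6704, 0.0326, 0.2786]
ee_rot: [[0.756, -0.167, -0.633], [-0.132, -0.986, 0.103], [-0.642, 0.006, -0.767]]
wrist_force: [-4.2, -4.1, 2.3]
grip_width: 0.109
(np.float64(55.89561064350937), np.float64(0.20632376124400442)) [ -6.6  38.1  60.    2.  121.8   3.6] [-0.05  0.11 -0.06 -0.   -0.03  0.  ] [-0.44  0.38  0.39]
```

View pics/side11.png

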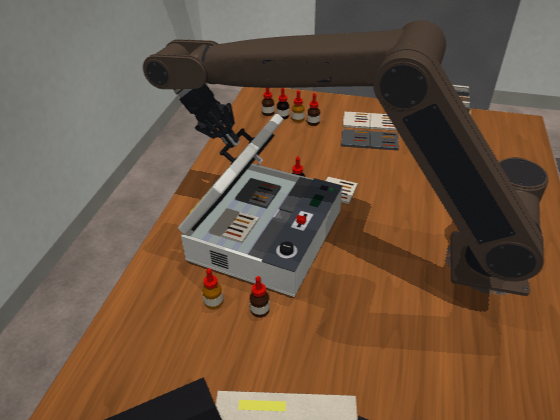

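View pics/top11.png

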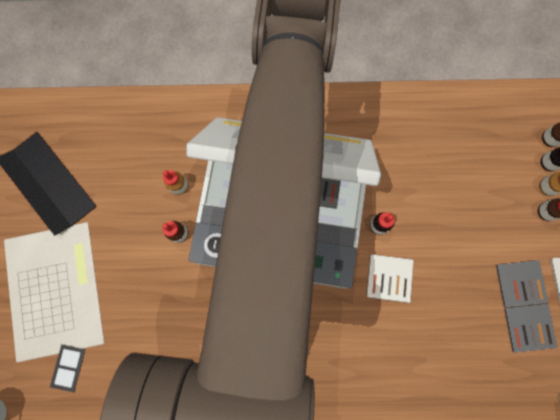

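The side view shows the lid standing open at about 56° with the gripper on its handle. The top view shows the bottles at (175,182), (175,231) and (383,222) and the tile at (390,278), all unmoved. I'll hold for a moment to check it stays steady, then hand in.

```bash
python3 -m jog '[1,0,0,0,0,0,0,1,0,0,0,0,0,0,1,0,0,0,0,0,0,1,0,0,0,0,0,0,1,0,0,0,0,0,0,1,0,0,0,0,0,0,1,0,0,0,0,0,0,1,0,0,0,0,0,0,1,0,0,0,0,0,0,1,0,0,0,0,0,0]' 70
python3 - <<'E'
from arc import *
o=env.observe();print(lidangle(o),o['grip_width'])
env.hand_in()
E
```

```text
clock: 18.65
eef_pos: [0.6704, 0.0326, 0.2787]
ee_rot: [[0.756, -0.167, -0.633], [-0.132, -0.986, 0.103], [-0.642, 0.006, -0.767]]
wrist_force: [-4.0, -4.0, 2.1]
grip_width: 0.103
(np.float64(55.89204820623962), np.float64(0.20635826622027187)) 0.10329248424348328
the job is handed in; nothing more can be done
```

The lid is open at about 56° and the gripper is still holding it by the handle. I handed the job in at about 18.7 s on the robot's clock.

- **Tug:** I pulled up on the handle first. It gave about 4 mm, then stopped dead as the pull rose to 15 N, so the lid was caught.
- **Release:** I lowered the lid, let go, and pushed the red slide left to its stop. The push reached about 20 N with no further movement, and the wrist camera put the travel at about 14 mm.
- **Lift:** I took hold of the handle again and swung the lid up its arc, and it came freely.
- **Last checks:** The lid angle did not change over a 1 s hold, and the grip width read about 0.10, which fits the bar. The bottles and the loose tile were where they started in the last pictures.

**What disagreed:**
- **Finger length:** The cameras showed the real fingertips about 20 mm short of the reported TCP. Because of this my first grasp closed on top of the bar, pressing with about 5–7 N. I corrected for it by going 20 mm deeper.
- **Lid angle:** The 56° comes from the gripper's pose and my fitted hinge position, not a direct reading. The last side picture agrees with it.

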